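Close and press the two halves of a split lamp-stem blank

TASK

First push the open drawer of the gluing jig fully home, past its catch, carrying the lower half of the lamp-stem blank with it. Then take the matching long upper half from the bench, fit it flush over the two dowels (either way round, groove side down as it lies) and press it down with about 15 N; finish still pressing, without letting go. Leave the short half, the jar and the mallet where they are.

Things in the scene. Friction and masses are not known exactly. Their poses are not given: they have to be found in the camera images.
- drawer_slide (a joint): opening of the jig's drawer in m: 0 = fully home against its stop, starts 0.05 to 0.085 open. It slides along the jig's x axis (opening towards jig -x, the robot's side) with 1 to 2 N of friction; in the last 12 mm a sprung ball catch must be passed (about 5 N in all), which then holds it home.
- drawer_front (a point): centre of the outer face of the drawer's flat front board (moves with the drawer); axes as the jig's: x points into the jig, the closing direction. The board is 200 mm wide (y), 12 mm thick and 44 mm high, from 22 mm below to 22 mm above this point, which is 27 mm over the bench. Nothing sticks out of its face. A shut gripper pointing down can push on it.
- jig: low wooden gluing jig, fixed to the bench: plywood base 160 x 210 mm with two 42 mm high runners and a 42 mm high rear stop. Origin on the bench, at the point under the centre of the lower half when the drawer is home; x is the closing direction, z up. The base reaches from x = -50 to +110 mm, y = -105 to +105 mm. Nothing in jig or drawer but the lower half and its dowels is over 49 mm high.
- drawer: the drawer with the lower half fixed in it: a light wooden board 60 (x) x 150 (y) x 30 mm (z) fixed in the drawer, with a 12 mm wide, 6 mm deep groove along y in the middle of its top (mating) face. Two wooden dowels, 10 mm diameter, stand up 20 mm from that face at (x, y) = (18, 50) and (-18, -50) mm; their top 7 mm taper to 5 mm. Origin 52 mm below joint_face, axes as the jig's.
- joint_face (a point): centre of the lower half's top (mating) face between its dowels, 52 mm over the bench; moves with the drawer. Axes: x as the jig's x (closing direction), y along the board, z up.
- upper_half: the loose matching half: light wooden board 60 (x) x 150 (y) x 30 mm (z), 0.14 to 0.28 kg, lying mating face down on the bench. Origin at the centre of its underside (mating face), z up, y along its length. Two 13 mm through holes, seen from above, at (18, 50) and (-18, -50) mm; fits either way round. Grip across the 60 mm. Fitted: origin on joint_face, y axes parallel.
- short_half: a similar loose half for another job, only 104 mm long (60 wide, 30 thick, holes at (18, 30) and (-18, -30) mm): leave it. It and the upper half swap places from run to run. Origin at the centre of its underside, y along its length.
- jar: grey jar with white cap, 68 mm diameter, 100 mm high; origin under its centre. Leave it.
- mallet: dark wooden carver's mallet standing on its head, handle up, 84 mm diameter, 200 mm high; origin under its centre. Leave it.

How it is judged:
On the way, in this order (a step that is already met when the one before it is completed fails the run):
1. the drawer is fully home (value of joint drawer_slide below 0.003 m and horizontal distance between upper_half and joint_face above 0.05 m), for 0.2 s.
2. the upper half sits flush on the lower half, over both dowels, with the drawer still home (value of joint drawer_slide below 0.003 m and horizontal distance between upper_half and joint_face below 0.004 m and z of upper_half in the frame of joint_face between -0.003 and 0.002 m and angle between the y axis of upper_half and the y axis of joint_face, either way round below 0.05 rad and angle between upper_half's own z axis and vertical below 0.03 rad), for 0.1 s.
At the end, for the whole second after the job is handed in: Drawer home within 3 mm; upper half on both dowels, centred within 4 mm, its mating face within 2 mm of the lower half's, parallel within 0.05 rad and level within 0.03 rad; the robot's fingers still on it, pressing the halves together with 8 to 45 N, at rest (all of step 2 and contact force between upper_half and drawer between 8 and 45 N and contact force between the fingers and upper_half above 3 N and linear speed of upper_half below 0.01 m/s); the arm keeps its last pose, push and grip.
It fails at once if the short half is shifted by more than 30 mm (distance of short_half from where it was at the start of the episode above 0.03 m).
It fails at once if the jar is shifted by more than 30 mm (distance of jar from where it was at the start of the episode above 0.03 m).
It fails at once if the mallet is shifted by more than 30 mm (distance of mallet from where it was at the start of the episode above 0.03 m).
It also fails if it takes over 58 s, if anything falls off the work surface, if the arm or the gripper's body presses on something with over 40 N, if the wrist force passes 120 N, or if a joint passes its speed limit or range.

ROBOT

A 6-joint arm with a two-finger parallel gripper is mounted at the origin on the work surface. World frame = base frame: x ahead of the robot, y to its left, z up, the work surface at z = 0. Lengths are in m, angles in rad, forces in N, time in s.
With the tool pointing down it reaches from about 0.35 to 0.775 m from the base axis. Payload 5.5 kg.
Tool frame: the origin (TCP) lies at the very end of the fingers, on their centre line; the grasp point (between the pads) lies env.hold_point_z behind it (env.hold_point_z is the distance from the TCP to the grasp point, in m); z points along the fingers, y is the line along which they close (so a half turn about z gives the same grasp; the last joint's range is limited). The gripper opens to 85 mm and grips with 20 to 120 N. Pads are 22 mm wide; open, the fingers measure 114 mm over their backs; the gripper's body (76 mm by 85 mm) begins 54 mm behind the grasp point. The pads swing forward as they close: fully open they stand 13 mm farther back than shut.
Start: joints at [0.972, 0.313, 0.046, 1.304, 0, 1.431], TCP at [0.255, 0.516, 0.231] pointing down, gripper open.
Joint ranges: [-2.76, 2.76], [-0.86, 1.69], [-1.03, 1.26], [-2.2, 2.34], [-1.47, 1.5], [-3.14, 3.14]. Speed limits (rad/s): [2.57, 2.57, 3.14, 3.14, 3.14, 3.14].

INTERFACE

Orientations are given as a unit quaternion [w, x, y, z].
In Python, from workcell import env gives the robot as it stands.
- The arm moves only by the tool carry_out, never from a script. Its argument "steps" is a list of rows, each a list of 3 entries, a list of its own where there are three numbers: the turn, a rotation vector about the tool's x, y, z in degrees, then the shift along the tool's x, y, z in cm, then the closure in counts, from 0 (fully open) to 255 (shut). A call has exactly 8 rows; each row is the pose to reach, as a shift and turn from the pose commanded when the call began, along the tool's axes at that moment; what a row does not reach only later rows make up. A row lasts 1/8 s, in which the tool goes at most 62.5 mm and 10.7 degrees, less where a joint would pass 70% of its speed; a pose out of reach is approached as far as the arm can. A call with a gripper value outside its range is refused whole. The fingers move at their own pace and stop on an object; "force" is the grip in N (left out, the last holds). Time passes only in rows, so rows that repeat a pose let the fingers close, or fill a call up. It gives the time, the measured TCP pose, the force, the opening and the grip force at its end, in the units of the state.
- env.get_state(): the state, without advancing time (a new reading comes with each control period).
- env.read_camera(name): name is "scene" or "top" or "wrist"; returns (picture, depth): 384x512x3 uint8, red, green, blue; 384x512 float32, m along the optical axis (not along the pixel's ray), 0 where there is no reading.
- env.get_calibration(name): a dict with "fx", "fy", "cx", "cy" (pixels), "D" ([k1, k2, p1, p2, k3] as OpenCV has them; the pictures are not rectified), "origin" and "orientation" of the camera in the world. Camera axes: x right, y up, looking along -z (the intrinsics and any distortion apply to the point x, -y, -z); pixel columns grow to the right and rows downward; lengths in m; the calibration is good to about 2 mm. A picture is of the moment at which its call begins: read the wrist's pose just before it. get_calibration takes no time and is no camera call; for the wrist camera it gives the pose at the moment of the call.
- env.hand_in(): hands the job in; it is judged then, once.
The state is a dict: "clock": time; "joint_pos": joint angles; "qvel": joint speeds; "tau": joint torques, N m; "tcp_pos": TCP position; "orientation": TCP orientation; "wrist_force": force on the tool from outside, world axes, zero at the start; "ft_torque": the same for the moment, N m; "finger_gap": finger opening in m; "grip_force": force on a finger pad.
Only numpy, scipy, OpenCV 4.12 (cv2) and the standard library are available. Lean on these libraries where they do the work, as an engineer would, in place of code of your own. Each camera call takes 0.05 s, during which the arm holds its last target. There are 200 camera calls.

## Working session

There is one attempt and no reset: what is moved stays moved. The work goes in short steps, Python scripts to look and compute and a tool call to move; the robot and the scene stay as the last step left them, time stands still between calls to the robot, and variables do not carry over. Pictures are saved under pics/ and viewed, at most 10 in all, crops included, and the job is handed in when it is done.

Besides the shell and the picture viewer there is one more tool, called as name(argument=value, ...) on one line, values as JSON. carry_out: Moves the arm, as the interface text tells. Its arguments: {"type":"object","properties":{"steps":{"type":"array","items":{"type":"array"}},"force":{"type":"number"}},"required":["steps"]}

```bash
mkdir -p pics; ls; python3 - <<'E'
from workcell import env
import cv2,numpy as np
s=env.get_state();print({k:np.round(v,3).tolist() for k,v in s.items()},env.hold_point_z)
for n in["scene","top"]:
    p,d=env.read_camera(n);np.savez("/tmp/%s.npz"%n,p=p,d=d);cv2.imwrite("pics/%s0.png"%n,p[:,:,::-1])
    c=env.get_calibration(n);print({k:np.round(v,4).tolist() for k,v in c.items()},(d>0).mean())
a=cv2.imread("pics/scene0.png");b=cv2.imread("pics/top0.png");cv2.imwrite("pics/top0.png",b)
E
```

```text
pics
{'clock': 0.0, 'joint_pos': [0.972, 0.314, 0.045, 1.304, 0.0, 1.431], 'qvel': [-0.0, -0.0, 0.0, 0.002, 0.002, -0.001], 'tau': [-0.0, -48.063, 29.853, 0.019, -0.0, -0.0], 'tcp_pos': [0.254, 0.515, 0.23], 'orientation': [-0.0, 0.227, 0.974, -0.001], 'wrist_force': [-0.342, 0.106, 0.301], 'ft_torque': [0.087, -0.03, -0.01], 'grip_force': 0.0, 'finger_gap': 0.085} 0.0187
{'fx': 406.6413, 'fy': 406.6413, 'cx': 250.3543, 'cy': 188.8696, 'D': [-0.1042, 0.0, 0.0, 0.0, 0.0], 'origin': [0.9321, 0.6483, 1.1761], 'orientation': [0.255, 0.0741, 0.2632, 0.9275]} 0.996124267578125
{'fx': 365.3183, 'fy': 365.3183, 'cx': 261.1805, 'cy': 188.4773, 'D': [-0.1122, 0.0, 0.0, 0.0, 0.0], 'origin': [0.4291, 0.027, 1.3111], 'orientation': [0.7098, 0.0446, -0.0247, -0.7025]} 0.9959360758463541
```

View pics/top0.png

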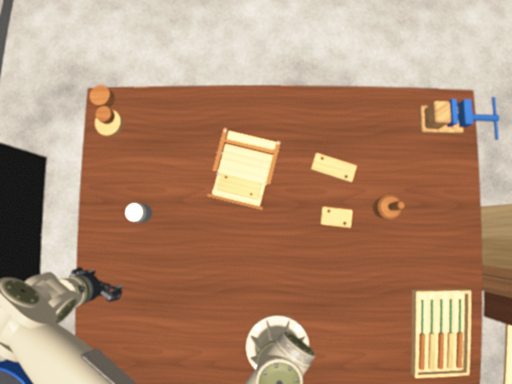

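View pics/scene0.png

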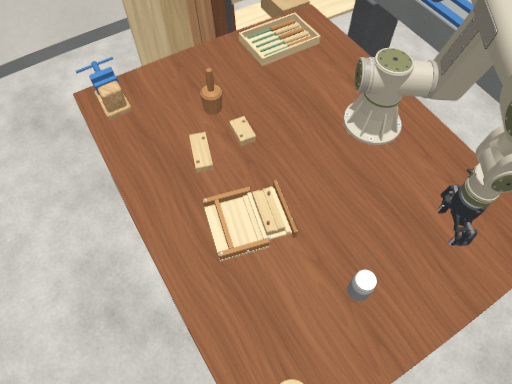

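The top view shows the jig at about (245,165), with its drawer open towards the robot. The long half is at (334,167), the short half at (337,217), the mallet at (390,207) and the jar at (135,212). Next I measure them.

```bash
cat > h.py <<'E'
from workcell import env
import cv2,numpy as np
from scipy.spatial.transform import Rotation as R
def rot(q): return R.from_quat([q[1],q[2],q[3],q[0]])
def KD(c): return np.array([[c["fx"],0,c["cx"]],[0,c["fy"],c["cy"]],[0,0,1]]),np.array(c["D"])
def rays(c,px):
    K,D=KD(c);u=cv2.undistortPoints(np.array(px,float).reshape(-1,1,2),K,D)[:,0]
    return rot(c["orientation"]).apply(np.c_[u[:,0],-u[:,1],-np.ones(len(u))])
def onplane(c,px,z):
    r=rays(c,px);o=np.array(c["origin"]);return o+r*((z-o[2])/r[:,2])[:,None]
def cloud(c,d):
    v,u=np.mgrid[:d.shape[0],:d.shape[1]];px=np.c_[u.ravel(),v.ravel()]
    return (np.array(c["origin"])+rays(c,px)*d.reshape(-1,1)).reshape(*d.shape,3)
def project(c,P):
    q=rot(c["orientation"]).inv().apply(np.atleast_2d(P)-np.array(c["origin"]));K,D=KD(c)
    return cv2.projectPoints(q*[1,-1,-1],np.zeros(3),np.zeros(3),K,D)[0][:,0]
E
python3 - <<'E'
from h import *
c=env.get_calibration("top");f=np.load("/tmp/top.npz");p,d=f["p"],f["d"];P=cloud(c,d)
print("bench z",np.median(P[230:280,160:400,2]),P[230:280,160:400,2].std())
hsv=cv2.cvtColor(p,cv2.COLOR_RGB2HSV)
m=((hsv[...,2]>165)&(hsv[...,0]<35)&(hsv[...,1]>50)).astype(np.uint8);m[:,:190]=0;m[:,420:]=0;m[:100]=0;m[260:]=0
for k in cv2.findContours(m,cv2.RETR_EXTERNAL,cv2.CHAIN_APPROX_NONE)[0]:
    if cv2.contourArea(k)<60: continue
    h=.03
    w=onplane(c,k[:,0],h)[:,:2];r=cv2.minAreaRect(w.astype(np.float32));b=cv2.boxPoints(r)
    M=cv2.moments(k);ce=onplane(c,[[M["m10"]/M["m00"],M["m01"]/M["m00"]]],h)[0]
    print(cv2.contourArea(k),np.round(ce,4),np.round(r[0],4),np.round(r[1],4),r[2],b.round(3).tolist())
big=cv2.resize(p[115:225,200:290],None,fx=6,fy=5.4,interpolation=cv2.INTER_CUBIC)
s=env.get_calibration("scene");q=np.load("/tmp/scene.npz")["p"]
b2=cv2.resize(q[170:270,190:310],None,fx=5,fy=5,interpolation=cv2.INTER_CUBIC)
cv2.imwrite("pics/jig.png",big[:,:,::-1]);
z=P[115:225,200:290,2];cv2.imwrite("pics/z.png",cv2.resize(np.clip(z*3000,0,255).astype(np.uint8),None,fx=6,fy=5.4))
for v in range(120,216,6): print(v,(P[v,200:290:5,2]*1000).round().astype(int).tolist())
E
```

```text
bench z 0.00032556336014089027 0.09401393250755806
583.0 [ 0.4583 -0.2005  0.03  ] [ 0.4586 -0.2001] [0.1133 0.069 ] 83.31755065917969 [[0.4180000126361847, -0.25200000405311584], [0.4860000014305115, -0.25999999046325684], [0.49900001287460327, -0.14800000190734863], [0.4309999942779541, -0.14000000059604645]]
431.5 [ 0.4954 -0.3926  0.03  ] [ 0.4954 -0.3913] [0.0843 0.0844] 58.8245964050293 [[0.43700000643730164, -0.4059999883174896], [0.5099999904632568, -0.4490000009536743], [0.5529999732971191, -0.37700000405311584], [0.48100000619888306, -0.3330000042915344]]
101.5 [ 0.5492 -0.3211  0.03  ] [ 0.5478 -0.3186] [0.039 0.097] 0.4685983657836914 [[0.527999997138977, -0.27000001072883606], [0.5289999842643738, -0.367000013589859], [0.5680000185966492, -0.367000013589859], [0.5669999718666077, -0.27000001072883606]]
144.5 [ 0.5466 -0.1961  0.03  ] [ 0.5484 -0.1893] [0.0353 0.1412] 0.5036184787750244 [[0.5299999713897705, -0.11900000274181366], [0.531000018119812, -0.25999999046325684], [0.5669999718666077, -0.25999999046325684], [0.5649999976158142, -0.11900000274181366]]
4955.5 [0.62
[... 664 characters left out ...]
2, 3, 45, 9, 12, 12, 11, 11, 11, 15, 14, 9, 8, 44, 2, 1]
162 [-3, -3, 1, 46, 22, 9, 15, 8, 16, 8, 10, 10, 12, 7, 11, 38, -2, 3]
168 [0, -4, -1, 42, 22, 24, 27, 13, 9, 10, 13, 14, 7, 14, 42, -1, 1, -3]
174 [-1, 6, 0, -1, 55, 56, 36, 32, 34, 19, 22, 26, 10, 11, 40, 4, -2, 2]
180 [-3, -3, 0, 1, 45, 51, 54, 47, 49, 55, 53, 31, 33, 33, 40, 2, -1, 6]
186 [5, 1, -2, 22, 53, 55, 54, 42, 45, 40, 56, 51, 47, -5, -3, 6, 3, 1]
192 [2, -6, -2, 34, 35, 38, 53, 51, 50, 55, 52, 55, 28, 4, 1, 2, 1, 5]
198 [1, -1, 0, 50, 48, 46, 24, 24, 34, 36, 18, 50, 21, -2, 0, 2, -3, 3]
204 [-6, 2, 1, 1, -3, -1, 3, -1, 49, 46, 49, 22, -2, 3, 0, 6, 5, 0]
210 [-2, -2, -1, 2, 4, -2, 3, -3, -3, 0, -2, 0, 0, -2, -3, -1, -5, -4]
```

View pics/jig.png

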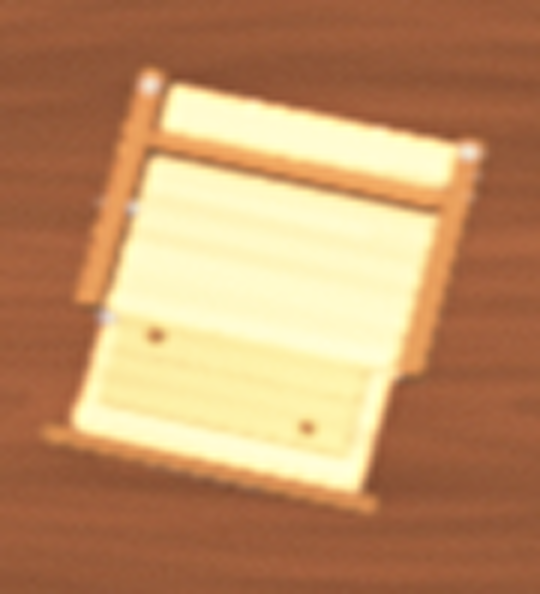

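The crop shows the dowel tops at (157,335) and (307,428), and the drawer's front board from (45,435) to (375,507). I convert these to world positions.

```bash
python3 - <<'E'
from h import *
c=env.get_calibration("top");f=np.load("/tmp/top.npz");p=f["p"]
px=lambda L:[(200+(x+.5)/6-.5,115+(y+.5)/5.4-.5) for x,y in L]
dw=onplane(c,px([(157,335),(307,428)]),.072)[:,:2];v=dw[0]-dw[1]
a0=np.arctan2(v[1],v[0])-np.arctan2(100,36);print("dowels",dw,np.linalg.norm(v),"mid",dw.mean(0),"yaw",a0)
fr=onplane(c,px([(45,438),(373,511)]),.049)[:,:2];v=fr[0]-fr[1];a1=np.arctan2(v[1],v[0])-np.pi/2
print("front",fr,fr.mean(0),np.linalg.norm(v),"yaw",a1)
rn=onplane(c,px([(142,70),(485,142),(76,302),(425,375)]),.042)[:,:2];print("runner",rn.round(4).tolist())
for i,j in((0,2),(1,3)):
  v=rn[i]-rn[j];print("yaw runner",np.arctan2(v[1],v[0]),np.linalg.norm(v))
a=(a0+a1)/2;X=np.array([np.cos(a),np.sin(a)]);Y=np.array([-X[1],X[0]])
# jig origin: front ends of runners at x=-50, rear ends +110
for r,x,y in zip(rn,(110,110,-50,-50),(105,-105,105,-105)): print("org",r-X*x/1e3-Y*y/1e3)
hsv=cv2.cvtColor(p,cv2.COLOR_RGB2HSV);print(hsv[167,334],hsv[190,334],hsv[167,325])
m=((hsv[...,0]>=14)&(hsv[...,0]<35)&(hsv[...,2]>120)).astype(np.uint8);m[:,:300]=0;m[:,370:]=0;m[:140]=0;m[240:]=0
for k in cv2.findContours(m,cv2.RETR_EXTERNAL,cv2.CHAIN_APPROX_NONE)[0]:
    if cv2.contourArea(k)<60: continue
    w=onplane(c,k[:,0],.03)[:,:2];r=cv2.minAreaRect(w.astype(np.float32));print(np.round(r[0],4),np.round(r[1],4),r[2],cv2.boundingRect(k))
s=env.get_state();print(rot(s["orientation"]).as_matrix().round(4))
E
```

```text
dowels [[0.59067327 0.18481043]
 [0.53216707 0.09796549]] 0.10471398780021861 mid [0.56142017 0.14138796] yaw -0.24729067370750624
front [[0.52611628 0.25181366]
 [0.48115823 0.06047373]] [0.50363726 0.1561437 ] 0.19655074487514396 yaw -0.23077811830222483
runner [[0.7716, 0.2018], [0.7237, -0.0027], [0.616, 0.237], [0.5697, 0.0314]]
yaw runner -0.22292522620280786 0.15952901312340526
yaw runner -0.2175190829460167 0.1577355392382984
org [0.63983983 0.12580552]
org [0.64172517 0.12540364]
org [0.63970911 0.12319241]
org [0.64315726 0.12156187]
[ 24  91 252] [ 11 157 171] [ 26  83 254]
[ 0.4578 -0.1991] [0.112 0.067] 83.6291732788086 (320, 206, 33, 22)
[ 0.6334 -0.1914] [0.1574 0.0684] 71.92321014404297 (311, 153, 46, 30)
[[-8.966e-01  4.429e-01 -9.000e-04]
 [ 4.429e-01  8.966e-01 -1.400e-03]
 [ 2.000e-04 -1.600e-03 -1.000e+00]]
```

```bash
cat >> h.py <<'E'
def go(xyz,yaw):  # tool y axis at world angle yaw (deg), tool down; prints turn/shift from measured pose
    s=env.get_state();r=rot(s["orientation"]);y=np.radians(yaw)
    T=R.from_matrix(np.array([[np.sin(y),np.cos(y),0],[-np.cos(y),np.sin(y),0],[0,0,-1]]))
    print("turn",np.degrees((r.inv()*T).as_rotvec()).round(2),"shift cm",(r.inv().apply(np.array(xyz)-s["tcp_pos"])*100).round(2),"clock",s["clock"])
E
python3 -c "
from h import *
go([.452,.168,.13],77.05)"
```

```text
Traceback (most recent call last):
  File "h.py", line 19, in go
    T=R.from_matrix(np.array([[np.sin(y),np.cos(y),0],[-np.cos(y),np.sin(y),0],[0,0,-1]]))
  File "scipy/spatial/transform/_rotation.pyx", line 1143, in scipy.spatial.transform._rotation.Rotation.from_matrix
ValueError: Non-positive determinant (left-handed or null coordinate frame) in rotation matrix 0: [[ 0.974566    0.22410067  0.        ]
 [-0.22410067  0.974566    0.        ]
 [ 0.          0.         -1.        ]].
```

carry_out(steps=[[[0, 0, -2], [-4, -2.8, 1], 255], [[0, 0, -4], [-8.4, -5.6, 2.5], 255], [[0, 0, -6], [-12.6, -8.4, 4], 255], [[0, 0, -8], [-16.8, -11.2, 5.5], 255], [[0, 0, -10], [-21, -14, 7], 255], [[0, 0, -12], [-25.2, -16.8, 8.5], 255], [[0, 0, -13.3], [-29.4, -19.6, 10], 255], [[0, 0, -13.3], [-33.3, -22.2, 10], 255]], force=40)

```text
clock: 1.1
tcp_pos: [0.4543, 0.1672, 0.1298]
orientation: [-0.001, 0.113, 0.994, -0.0]
wrist_force: [-0.5, -0.2, 0.1]
finger_gap: 0.0002
grip_force: 0.0
```

```bash
python3 -c "
from h import *
go([.452,.168,.02],77.05)"
```

```text
Traceback (most recent call last):
  File "h.py", line 19, in go
    T=R.from_matrix(np.array([[np.sin(y),np.cos(y),0],[-np.cos(y),np.sin(y),0],[0,0,-1]]))
  File "scipy/spatial/transform/_rotation.pyx", line 1143, in scipy.spatial.transform._rotation.Rotation.from_matrix
ValueError: Non-positive determinant (left-handed or null coordinate frame) in rotation matrix 0: [[ 0.974566    0.22410067  0.        ]
 [-0.22410067  0.974566    0.        ]
 [ 0.          0.         -1.        ]].
```

carry_out(steps=[[[0, 0, 0], [0, 0, 3], 255], [[0, 0, 0], [0, 0, 6], 255], [[0, 0, 0], [0, 0, 9], 255], [[0, 0, 0], [0, 0, 10.6], 255], [[0, 0, 0], [-1, 0, 10.6], 255], [[0, 0, 0], [-2, 0, 10.6], 255], [[0, 0, 0], [-3, 0, 10.6], 255], [[0, 0, 0], [-4, 0, 10.6], 255]])

```text
clock: 2.1
tcp_pos: [0.495, 0.16, 0.026]
orientation: [0.0, 0.113, 0.994, 0.0]
wrist_force: [-2.5, 1.1, 3.0]
finger_gap: 0.0001
grip_force: 1.3
```

carry_out(steps=[[[0, 0, 0], [-0.7, 0, 0], 255], [[0, 0, 0], [-1.4, 0, 0], 255], [[0, 0, 0], [-2.1, 0, 0], 255], [[0, 0, 0], [-2.8, 0, 0], 255], [[0, 0, 0], [-3.5, 0, 0], 255], [[0, 0, 0], [-4.2, 0, 0], 255], [[0, 0, 0], [-4.9, 0, 0], 255], [[0, 0, 0], [-5.5, 0, 0], 255]])

```text
clock: 3.1
tcp_pos: [0.5479, 0.1475, 0.0252]
orientation: [-0.0, 0.113, 0.994, -0.0]
wrist_force: [-1.9, -0.8, -0.0]
finger_gap: -0.0002
grip_force: 0.8
```

```bash
sed -i 's/\[\[np.sin(y),np.cos(y),0\],\[-np.cos(y),np.sin(y),0\]/[[-np.sin(y),np.cos(y),0],[np.cos(y),np.sin(y),0]/' h.py; python3 - <<'E'
from h import *
go([.452,.168,.02],77.05)
p,d=env.read_camera("scene");cv2.imwrite("pics/s1.png",cv2.resize(p[120:300,150:390],None,fx=3,fy=3,interpolation=cv2.INTER_CUBIC)[:,:,::-1])
E
```

```text
turn [-0.01 -0.01 -0.04] shift cm [ 9.81 -0.16  0.52] clock 3.1
```

View pics/s1.png

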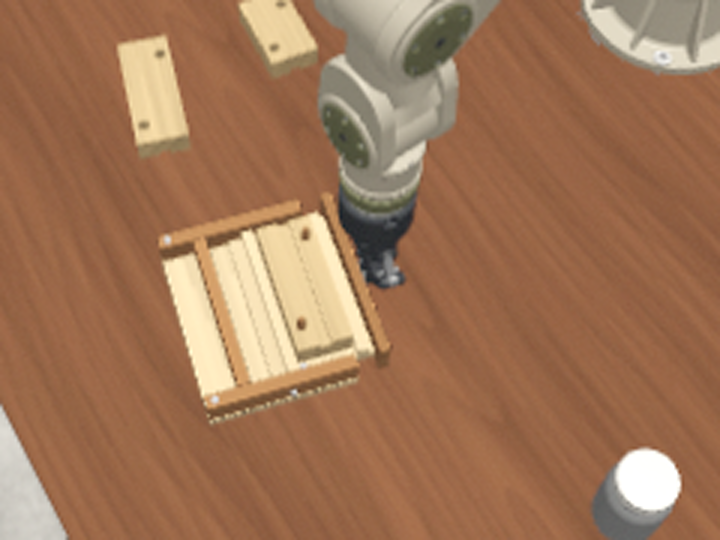

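The scene view shows the drawer following the gripper, with about 25 mm left to go.

carry_out(steps=[[[0, 0, 0], [-0.4, 0, 0], 255], [[0, 0, 0], [-0.8, 0, 0], 255], [[0, 0, 0], [-1.2, 0, 0], 255], [[0, 0, 0], [-1.5, 0, 0], 255], [[0, 0, 0], [-1.8, 0, 0], 255], [[0, 0, 0], [-2.1, 0, 0], 255], [[0, 0, 0], [-2.4, 0, 0], 255], [[0, 0, 0], [-2.5, 0, 0], 255]])

```text
clock: 4.15
tcp_pos: [0.5708, 0.1423, 0.0252]
orientation: [-0.001, 0.113, 0.994, 0.0]
wrist_force: [-7.1, 1.3, 5.1]
finger_gap: -0.0001
grip_force: 3.6
```

carry_out(steps=[[[0, 0, 0], [-0.05, 0, 0], 255], [[0, 0, 0], [-0.1, 0, 0], 255], [[0, 0, 0], [-0.15, 0, 0], 255], [[0, 0, 0], [-0.2, 0, 0], 255], [[0, 0, 0], [-0.25, 0, 0], 255], [[0, 0, 0], [-0.3, 0, 0], 255], [[0, 0, 0], [-0.3, 0, 0], 255], [[0, 0, 0], [-0.3, 0, 0], 255]])

```text
clock: 5.15
tcp_pos: [0.5708, 0.1424, 0.0252]
orientation: [-0.004, 0.113, 0.994, 0.0]
wrist_force: [-12.4, 3.8, 9.2]
finger_gap: -0.0
grip_force: 6.6
```

The TCP stopped moving while the force rose to 13 N, so the drawer is home against its stop. Now I back off and go up.

carry_out(steps=[[[0, 0, 0], [1.5, 0, 0], 255], [[0, 0, 0], [3, 0, -1], 255], [[0, 0, 0], [3, 0, -6], 255], [[0, 0, 0], [3, 0, -11], 200], [[0, 0, 0], [3, 0, -16], 0], [[0, 0, 0], [3, 0, -21], 0], [[0, 0, 0], [3, 0, -24], 0], [[0, 0, 0], [3, 0, -24], 0]])

```text
clock: 6.15
tcp_pos: [0.5471, 0.1484, 0.2692]
orientation: [0.004, 0.113, 0.994, 0.001]
wrist_force: [-0.5, -1.3, -0.1]
finger_gap: 0.0851
grip_force: 0.0
```

```bash
python3 - <<'E'
from h import *
c=env.get_calibration("wrist");s=env.get_state()
print(np.round(c["origin"],4),rot(c["orientation"]).as_matrix().round(2).tolist(),c["fx"],s["tcp_pos"])
print("joint_face px",project(c,[[.6411,.124,.052]]),"upper",project(c,[[.633,-.191,.03]]))
go([.6334-.03,-.1914,.25],-18.1)
E
```

```text
[0.4779 0.1642 0.4112] [[0.23, -0.93, -0.28], [0.97, 0.22, 0.06], [0.0, -0.28, 0.96]] 282.56522878342656 [0.54708117 0.14837008 0.2692043 ]
joint_face px [[252.50040353 234.04359252]] upper [[ 52.27165489 265.25594891]]
turn [ 0.46  0.2  95.11] shift cm [-13.11 -31.85   1.94] clock 6.15
```

```bash
python3 - <<'E'
from h import *
c=env.get_calibration("wrist")
p,d=env.read_camera("wrist");np.savez("/tmp/w1.npz",p=p,d=d,c=np.array(c,dtype=object))
cv2.imwrite("pics/w1.png",cv2.resize(p,(800,600),interpolation=cv2.INTER_CUBIC)[:,:,::-1])
E
```

```text
(no output)
```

View pics/w1.png

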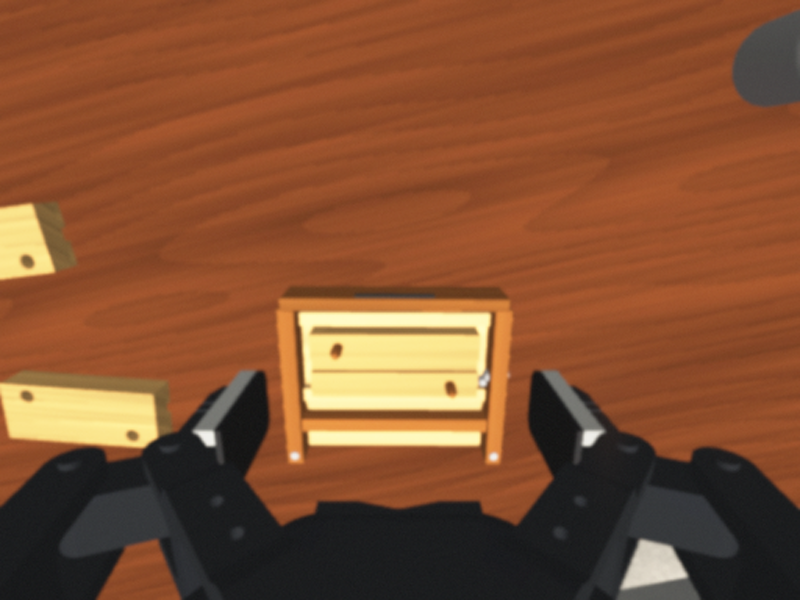

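The wrist view shows the drawer home, its front flush with the runners, and both dowels at about (337,350) and (451,387). I turn to the grasp yaw and look at them from closer, directly above.

```bash
python3 - <<'E'
from h import *
go([.6366,.1045,.14],-12.95)
E
```

```text
turn [ 0.24  0.12 89.96] shift cm [-9.74 -2.25 12.74] clock 6.2
```

carry_out(steps=[[[0, 0, 10.5], [-2, -0.5, 0], 0], [[0, 0, 21], [-4, -1, 2], 0], [[0, 0, 31.5], [-6, -1.5, 4], 0], [[0, 0, 42], [-8, -2, 6], 0], [[0, 0, 52.5], [-9.7, -2.2, 8], 0], [[0, 0, 63], [-9.7, -2.2, 10], 0], [[0, 0, 73.5], [-9.7, -2.2, 12], 0], [[0, 0, 84], [-9.7, -2.2, 12.7], 0]])

```text
clock: 7.2
tcp_pos: [0.6329, 0.1047, 0.1347]
orientation: [-0.002, 0.751, 0.66, -0.002]
wrist_force: [-0.1, 0.2, -0.4]
finger_gap: 0.0854
grip_force: 0.0
```

carry_out(steps=[[[0, 0, 6], [0, 0, 0], 0], [[0, 0, 6], [0, 0, 0], 0], [[0, 0, 6], [0, 0, 0], 0], [[0, 0, 6], [0, 0, 0], 0], [[0, 0, 6], [0, 0, 0], 0], [[0, 0, 6], [0, 0, 0], 0], [[0, 0, 6], [0, 0, 0], 0], [[0, 0, 6], [0, 0, 0], 0]])

```text
clock: 8.2
tcp_pos: [0.6351, 0.1049, 0.1383]
orientation: [0.0, 0.783, 0.623, 0.0]
wrist_force: [-0.4, 0.5, 0.2]
finger_gap: 0.0855
grip_force: 0.0
```

```bash
python3 - <<'E'
from h import *
s=env.get_state();c=env.get_calibration("wrist");print(s["tcp_pos"],s["joint_pos"])
p,d=env.read_camera("wrist");np.savez("/tmp/w2.npz",p=p,d=d,c=np.array(c,dtype=object))
print(project(c,[[.6411,.124,.052]]))
cv2.imwrite("pics/w2.png",cv2.resize(p,(800,600),interpolation=cv2.INTER_CUBIC)[:,:,::-1])
E
```

```text
[0.63512561 0.10488901 0.13833235] [3.90506115e-02 4.83917167e-01 7.16674245e-02 1.15846941e+00
 4.43098750e-05 1.83644724e+00]
[[256.5178862  173.22414811]]
```

View pics/w2.png

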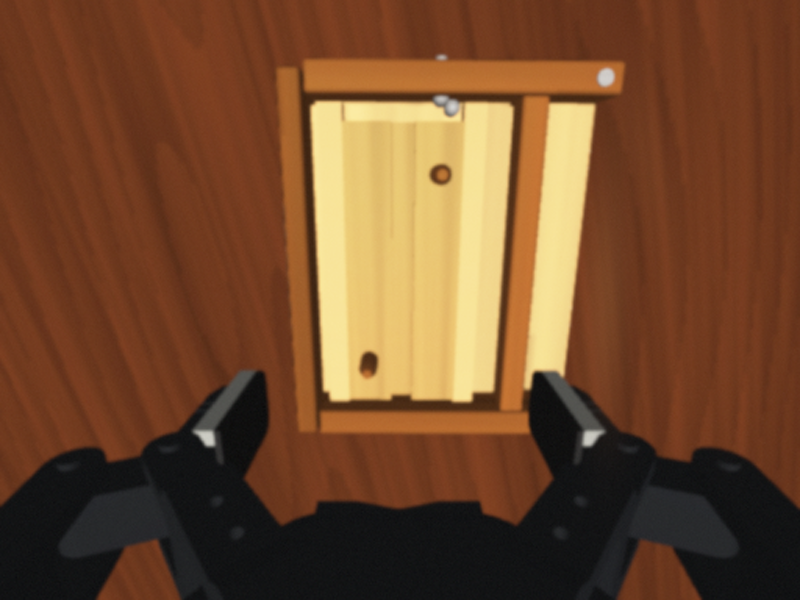

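The close view shows the dowel tips as lighter discs at about (442,174) and (367,371), in 800-pixel scale. I refine them by masks and cross-check with the board.

```bash
python3 - <<'E'
from h import *
f=np.load("/tmp/w2.npz",allow_pickle=True);p,c=f["p"],f["c"].item()
hsv=cv2.cvtColor(p,cv2.COLOR_RGB2HSV).astype(int);tips=[];bases=[]
for u,v in((442,174),(367,371)):
    u0,v0=int(u*.64),int(v*.64);w=slice(v0-13,v0+14),slice(u0-10,u0+11)
    V=hsv[...,2][w];print(V[::2,::2].tolist())
    H=hsv[...,1][w]
    dark=(V<150).astype(np.uint8);k=max(cv2.findContours(dark,0,1)[0],key=cv2.contourArea)
    blob=cv2.drawContours(np.zeros_like(dark),[k],-1,1,-1)
    core=cv2.erode(blob,np.ones((3,3)));top=(core>0)&(V>115)
    yy,xx=np.nonzero(top);wt=V[top]-115.
    ys,xs=np.nonzero(blob)
    t=(xx@wt/wt.sum()+u0-10,yy@wt/wt.sum()+v0-13);print("tip",t,len(xx),"blob",xs.min()+u0-10,xs.max()+u0-10,ys.min()+v0-13,ys.max()+v0-13)
    tips.append(t)
P=onplane(c,tips,.072)[:,:2];v=P[0]-P[1];print(P,P.mean(0),np.linalg.norm(v),"yaw",np.degrees(np.arctan2(v[1],v[0])-np.arctan2(100,36)))
print(project(c,np.c_[P,[.052,.052]]))
go([.6334+.006,-.1914-.019,.15],-18.1)
E
```

```text
[[232, 233, 233, 233, 233, 231, 227, 223, 223, 223, 226], [232, 233, 234, 234, 233, 231, 227, 223, 223, 224, 226], [232, 233, 234, 234, 233, 230, 226, 223, 223, 225, 227], [232, 233, 234, 227, 215, 204, 203, 215, 222, 224, 228], [232, 232, 216, 155, 118, 110, 113, 160, 210, 223, 227], [232, 224, 145, 99, 113, 146, 142, 113, 169, 222, 227], [232, 206, 109, 102, 153, 182, 182, 145, 148, 219, 228], [232, 198, 104, 101, 162, 189, 187, 152, 145, 219, 227], [233, 218, 126, 96, 137, 169, 168, 126, 171, 222, 227], [233, 231, 198, 129, 107, 112, 116, 147, 207, 225, 227], [233, 233, 232, 218, 190, 174, 188, 212, 223, 226, 229], [233, 233, 235, 233, 232, 230, 227, 225, 224, 226, 228], [233, 233, 233, 234, 233, 231, 227, 224, 224, 226, 228], [232, 234, 235, 234, 233, 231, 227, 225, 225, 226, 229]]
tip (np.float64(282.83407527316876), np.float64(111.45973290165925)) 58 blob 275 288 105 117
[[238, 238, 239, 236, 231, 211, 201, 218, 230, 230, 229], [238, 238, 239, 233, 181, 109, 91, 117, 185, 226, 229], [238, 238, 239, 219, 117, 78, 79, 75, 106, 206, 229], [238, 238, 238, 197, 96, 79, 79, 76, 89, 1
[... 201 characters left out ...]
 164, 118, 166, 225, 228], [238, 238, 239, 231, 202, 190, 184, 175, 216, 229, 229], [238, 237, 240, 237, 231, 219, 223, 230, 233, 229, 228], [238, 238, 239, 239, 236, 236, 236, 236, 234, 229, 228], [238, 237, 239, 238, 236, 236, 236, 236, 234, 229, 229], [238, 237, 239, 238, 237, 236, 236, 236, 234, 230, 228], [239, 237, 239, 238, 237, 235, 236, 236, 234, 228, 227]]
tip (np.float64(nan), np.float64(nan)) 0 blob 231 241 225 239
[[0.67031611 0.16793685]
 [       nan        nan]] [nan nan] nan yaw nan
[[280.37990051 111.33509838]
 [         nan          nan]]
turn [ 0.   -0.01  5.11] shift cm [-30.63   7.5   -1.17] clock 8.25<stdin>:13: RuntimeWarning: invalid value encountered in scalar divide
```

```bash
python3 - <<'E'
from h import *
f=np.load("/tmp/w2.npz",allow_pickle=True);c=f["c"].item()
def rep(P):
    v=P[0]-P[1];print(P.round(4).tolist(),P.mean(0),np.linalg.norm(v),"yaw",np.degrees(np.arctan2(v[1],v[0])-np.arctan2(100,36)))
P=onplane(c,[(282.8,111.4),(234.6,239.5)],.072)[:,:2];rep(P);print(project(c,np.c_[P,[.052,.052]]))
print(onplane(c,[(236.1,232)],.052))
E
```

```text
[[0.6703, 0.168], [0.6124, 0.0789]] [0.64135092 0.12343886] 0.10624932841752577 yaw -13.221664708624784
[[280.34867478 111.28057395]
 [236.15528483 229.46231625]]
[[0.61176422 0.07655947 0.052     ]]
```

carry_out(steps=[[[0, 0, 0.6], [-4, 1, -1], 0], [[0, 0, 1.2], [-8, 2, -1], 0], [[0, 0, 1.8], [-12, 3, -1], 0], [[0, 0, 2.4], [-16, 4, -1], 0], [[0, 0, 3], [-20, 5, -1], 0], [[0, 0, 4], [-25, 6.2, -1], 0], [[0, 0, 5], [-30.6, 7.5, -1], 0], [[0, 0, 5], [-30.6, 7.5, -1], 0]])

```text
clock: 9.25
tcp_pos: [0.6392, -0.2147, 0.1479]
orientation: [0.001, 0.811, 0.586, -0.0]
wrist_force: [-0.6, -0.0, 0.3]
finger_gap: 0.0854
grip_force: 0.0
```

carry_out(steps=[[[0, 0, 0], [0, 0, 0], 0], [[0, 0, 0], [0, 0, 0], 0], [[0, 0, 0], [0, 0, 0], 0], [[0, 0, 0], [0, 0, 0], 0], [[0, 0, 0], [0, 0, 0], 0], [[0, 0, 0], [0, 0, 0], 0], [[0, 0, 0], [0, 0, 0], 0], [[0, 0, 0], [0, 0, 0], 0]])

```text
clock: 10.25
tcp_pos: [0.6394, -0.2102, 0.1483]
orientation: [-0.0, 0.809, 0.588, 0.0]
wrist_force: [0.7, 0.5, 0.0]
finger_gap: 0.0855
grip_force: 0.0
```

```bash
python3 - <<'E'
from h import *
s=env.get_state();c=env.get_calibration("wrist");print(s["tcp_pos"],s["joint_pos"])
p,d=env.read_camera("wrist");np.savez("/tmp/w3.npz",p=p,d=d,c=np.array(c,dtype=object))
hsv=cv2.cvtColor(p,cv2.COLOR_RGB2HSV);px=project(c,[[.6334,-.1914,.03]])[0];u0,v0=px.astype(int);print(px,hsv[v0,u0],hsv[v0,u0-90])
cv2.imwrite("pics/w3.png",cv2.resize(p,(800,600),interpolation=cv2.INTER_CUBIC)[:,:,::-1])
E
```

```text
[ 0.63941643 -0.2101867   0.1482705 ] [-4.36768526e-01  5.36342892e-01  1.82041404e-01  1.21650512e+00
  8.90860127e-05  1.44808627e+00]
[242.46935861 170.02077538] [ 25 107 251] [ 10 181 162]
```

View pics/w3.png

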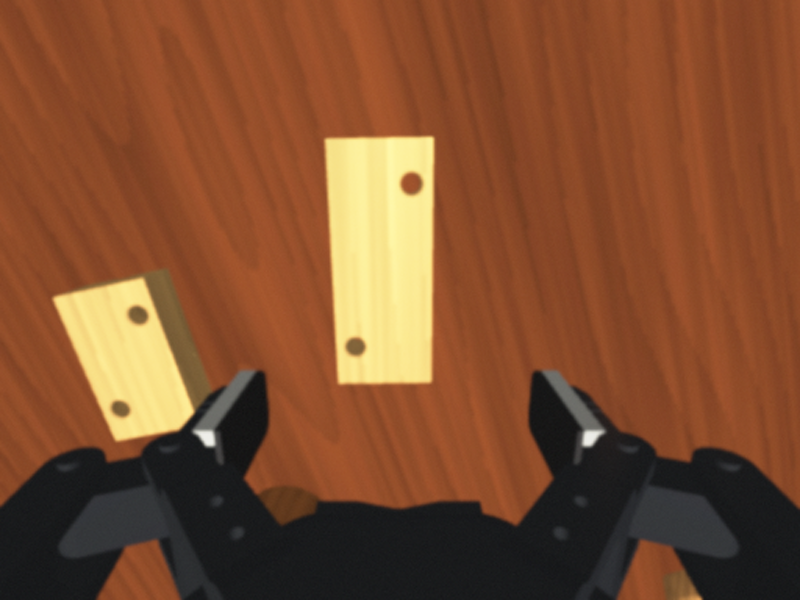

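The board lies squarely between the fingers, with corners near (326,138), (433,137), (432,383) and (339,384) and holes at (411,183) and (355,346). I work out the grasp from these.

```bash
python3 - <<'E'
from h import *
f=np.load("/tmp/w3.npz",allow_pickle=True);p,c=f["p"],f["c"].item();hsv=cv2.cvtColor(p,cv2.COLOR_RGB2HSV)
m=((hsv[...,0]>17)&(hsv[...,0]<40)&(hsv[...,2]>180)).astype(np.uint8)
ks,hi=cv2.findContours(m,cv2.RETR_CCOMP,cv2.CHAIN_APPROX_NONE)
i=[j for j,k in enumerate(ks) if cv2.pointPolygonTest(k,(242.,165.),False)>0 and hi[0][j][3]<0][0]
w=onplane(c,ks[i][:,0],.03)[:,:2].astype(np.float32);r=cv2.minAreaRect(w);print("rect",np.round(r[0],4),np.round(r[1],4),r[2])
H=[]
for j,k in enumerate(ks):
    if hi[0][j][3]==i and cv2.contourArea(k)>20:
        M=cv2.moments(k);H.append((M["m10"]/M["m00"],M["m01"]/M["m00"]))
H=sorted(H,key=lambda h:h[1]);P=onplane(c,H,.03)[:,:2];print(H,P,P.mean(0));v=P[0]-P[1];yaw=np.degrees(np.arctan2(v[1],v[0])-np.arctan2(100,36));print(np.linalg.norm(v),yaw)
go([*P.mean(0),.008],yaw)
E
```

```text
rect [ 0.6343 -0.1937] [0.1499 0.0605] 72.5467758178711
[(262.69034090909093, 116.85511363636364), (227.0829817158931, 221.1842475386779)] [[ 0.66613834 -0.15112844]
 [ 0.60230438 -0.23558287]] [ 0.63422136 -0.19335565]
0.1058646488509324 -17.284538304956065
turn [-0.   -0.01 -0.71] shift cm [ 1.44 -1.01 14.02] clock 10.3
```

carry_out(steps=[[[0, 0, -0.6], [1.4, -1, 3], 0], [[0, 0, -0.6], [1.4, -1, 6], 0], [[0, 0, -0.6], [1.4, -1, 9], 0], [[0, 0, -0.6], [1.4, -1, 11.5], 0], [[0, 0, -0.6], [1.4, -1, 13.5], 0], [[0, 0, -0.6], [1.4, -1, 14.5], 0], [[0, 0, -0.6], [1.4, -1, 14.5], 0], [[0, 0, -0.6], [1.4, -1, 14.5], 0]])

```text
clock: 11.3
tcp_pos: [0.635, -0.194, 0.0043]
orientation: [0.001, 0.806, 0.592, 0.0]
wrist_force: [-0.9, -1.3, 0.4]
finger_gap: 0.0851
grip_force: 0.0
```

carry_out(steps=[[[0, 0, 0], [0, 0, 0], 60], [[0, 0, 0], [0, 0, 0], 100], [[0, 0, 0], [0, 0, 0], 150], [[0, 0, 0], [0, 0, 0], 255], [[0, 0, 0], [0, 0, 0], 255], [[0, 0, 0], [0, 0, 0], 255], [[0, 0, 0], [0, 0, 0], 255], [[0, 0, 0], [0, 0, 0], 255]], force=80)

```text
clock: 12.3
tcp_pos: [0.6352, -0.1941, 0.0047]
orientation: [0.001, 0.806, 0.592, 0.001]
wrist_force: [0.0, 0.2, 6.1]
finger_gap: 0.0585
grip_force: 87.9
```

carry_out(steps=[[[0, 0, 0], [0, 0, -1], 255], [[0, 0, 0], [0, 0, -2.5], 255], [[0, 0, 0], [0, 0, -4], 255], [[0, 0, 0], [0, 0, -6], 255], [[0, 0, 0], [0, 0, -8], 255], [[0, 0, 0], [0, 0, -10], 255], [[0, 0, 0], [0, 0, -12], 255], [[0, 0, 0], [0, 0, -13], 255]])

```text
clock: 13.3
tcp_pos: [0.635, -0.194, 0.1356]
orientation: [0.001, 0.806, 0.592, 0.001]
wrist_force: [0.4, 0.0, -1.7]
finger_gap: 0.059
grip_force: 87.2
```

```bash
python3 - <<'E'
from h import *
go([.64135,.12344,.13],-13.1)
E
```

```text
turn [ 0.15  0.02 -4.29] shift cm [30.48 -8.88  0.53] clock 13.3
```

carry_out(steps=[[[0, 0, -0.5], [3, -0.9, 0], 255], [[0, 0, -1], [7.5, -2.2, 0], 255], [[0, 0, -1.5], [12, -3.5, 0], 255], [[0, 0, -2], [16.5, -4.8, 0], 255], [[0, 0, -2.5], [21, -6.1, 0], 255], [[0, 0, -3], [25, -7.3, 0], 255], [[0, 0, -4], [28.5, -8.3, 0], 255], [[0.15, 0, -4.3], [30.5, -8.9, 0], 255]])

```text
clock: 14.3
tcp_pos: [0.6401, 0.1258, 0.1334]
orientation: [-0.001, 0.782, 0.623, -0.001]
wrist_force: [0.1, -1.0, -1.6]
finger_gap: 0.0583
grip_force: 87.2
```

carry_out(steps=[[[0, 0, 0], [0, 0, 0], 255], [[0, 0, 0], [0, 0, 0], 255], [[0, 0, 0], [0, 0, 0], 255], [[0, 0, 0], [0, 0, 0], 255], [[0, 0, 0], [0, 0, 0], 255], [[0, 0, 0], [0, 0, 0], 255], [[0, 0, 0], [0, 0, 0], 255], [[0, 0, 0], [0, 0, 0], 255]])

```text
clock: 15.3
tcp_pos: [0.6405, 0.124, 0.1333]
orientation: [-0.001, 0.783, 0.622, -0.001]
wrist_force: [0.7, 0.3, -1.0]
finger_gap: 0.0585
grip_force: 87.2
```

```bash
python3 - <<'E'
from h import *
go([.64135,.12344,.13],-13.1);s=env.get_state();print(s["tcp_pos"])
c=env.get_calibration("wrist");p,d=env.read_camera("wrist");np.savez("/tmp/w4.npz",p=p,d=d,c=np.array(c,dtype=object))
cv2.imwrite("pics/w4.png",cv2.resize(p,(800,600),interpolation=cv2.INTER_CUBIC)[:,:,::-1])
b=s["tcp_pos"][2]-.0047+.03
a=np.radians(-13.1);X=np.array([np.cos(a),np.sin(a)]);Y=np.array([-X[1],X[0]]);t=s["tcp_pos"][:2]
print("expected: corners",project(c,[[*(t+X*x+Y*y),b] for x,y in((-.03,.075),(.03,.075),(.018,.05))])/.64)
E
```

```text
turn [-0.15 -0.01  0.02] shift cm [-0.04  0.1   0.33] clock 15.3
[0.64046032 0.12402403 0.1332925 ]
expected: corners [[279.14499854 152.84250997]
 [516.12738742 152.63408974]
 [464.79977873 250.46988594]]
```

View pics/w4.png

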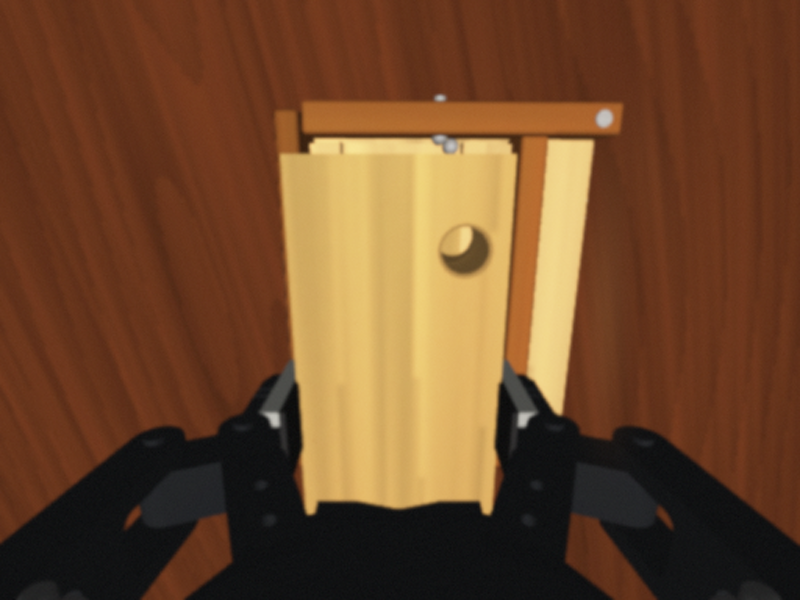

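The carried board appears where predicted, with its hole at (464,250) and its upper corners at (281,154) and (516,153). I correct by 1 mm and descend.

carry_out(steps=[[[-0.1, 0, 0], [0, 0.1, 1], 255], [[-0.1, 0, 0], [0, 0.1, 2], 255], [[-0.1, 0, 0], [0, 0.1, 3], 255], [[-0.1, 0, 0], [0, 0.1, 4], 255], [[-0.1, 0, 0], [0, 0.1, 4.8], 255], [[-0.1, 0, 0], [0, 0.1, 5.2], 255], [[-0.1, 0, 0], [0, 0.1, 5.2], 255], [[-0.1, 0, 0], [0, 0.1, 5.2], 255]])

```text
clock: 16.35
tcp_pos: [0.6416, 0.1238, 0.0817]
orientation: [-0.0, 0.783, 0.622, 0.0]
wrist_force: [-0.3, 0.6, -1.5]
finger_gap: 0.0585
grip_force: 87.2
```

```bash
python3 - <<'E'
from h import *
go([.64135,.12344,.0567],-13.1);s=env.get_state();print(s["tcp_pos"],s["wrist_force"])
E
```

```text
turn [-0.01 -0.02  0.01] shift cm [-0.04 -0.02  2.5 ] clock 16.35
[0.64161022 0.12379359 0.08172958] [-0.2735821   0.57583585 -1.48666779]
```

carry_out(steps=[[[0, 0, 0], [-0.03, 0, 0.2], 255], [[0, 0, 0], [-0.03, 0, 0.4], 255], [[0, 0, 0], [-0.03, 0, 0.6], 255], [[0, 0, 0], [-0.03, 0, 0.8], 255], [[0, 0, 0], [-0.03, 0, 1], 255], [[0, 0, 0], [-0.03, 0, 1.2], 255], [[0, 0, 0], [-0.03, 0, 1.4], 255], [[0, 0, 0], [-0.03, 0, 1.4], 255]])

```text
clock: 17.35
tcp_pos: [0.641, 0.1235, 0.0671]
orientation: [-0.001, 0.783, 0.622, -0.0]
wrist_force: [0.1, -0.5, -1.2]
finger_gap: 0.0587
grip_force: 87.2
```

No contact force, so the dowels are in the holes. The board's underside is about 10 mm above the face.

carry_out(steps=[[[0, 0, 0], [0, 0, 0.2], 255], [[0, 0, 0], [0, 0, 0.4], 255], [[0, 0, 0], [0, 0, 0.6], 255], [[0, 0, 0], [0, 0, 0.75], 255], [[0, 0, 0], [0, 0, 0.9], 255], [[0, 0, 0], [0, 0, 1], 255], [[0, 0, 0], [0, 0, 1.05], 255], [[0, 0, 0], [0, 0, 1.05], 255]])

```text
clock: 18.35
tcp_pos: [0.6412, 0.1235, 0.0568]
orientation: [-0.0, 0.783, 0.622, -0.0]
wrist_force: [-0.1, -0.0, -2.4]
finger_gap: 0.0583
grip_force: 87.3
```

carry_out(steps=[[[0, 0, 0], [0, 0, 0.03], 255], [[0, 0, 0], [0, 0, 0.06], 255], [[0, 0, 0], [0, 0, 0.09], 255], [[0, 0, 0], [0, 0, 0.12], 255], [[0, 0, 0], [0, 0, 0.15], 255], [[0, 0, 0], [0, 0, 0.15], 255], [[0, 0, 0], [0, 0, 0.15], 255], [[0, 0, 0], [0, 0, 0.15], 255]])

```text
clock: 19.35
tcp_pos: [0.6413, 0.1235, 0.0566]
orientation: [-0.0, 0.783, 0.622, 0.0]
wrist_force: [-3.9, -0.3, 7.7]
finger_gap: 0.0584
grip_force: 88.5
```

carry_out(steps=[[[0, 0, 0], [0, 0, 0.02], 255], [[0, 0, 0], [0, 0, 0.04], 255], [[0, 0, 0], [0, 0, 0.06], 255], [[0, 0, 0], [0, 0, 0.07], 255], [[0, 0, 0], [0, 0, 0.07], 255], [[0, 0, 0], [0, 0, 0.07], 255], [[0, 0, 0], [0, 0, 0.07], 255], [[0, 0, 0], [0, 0, 0.07], 255]])

```text
clock: 20.35
tcp_pos: [0.6413, 0.1235, 0.0567]
orientation: [0.0, 0.783, 0.622, 0.0]
wrist_force: [-5.6, -1.2, 10.6]
finger_gap: 0.0582
grip_force: 88.8
```

```bash
python3 - <<'E'
from h import *
s=env.get_state();print(s["wrist_force"],s["tcp_pos"])
p,d=env.read_camera("scene");cv2.imwrite("pics/s2.png",cv2.resize(p[150:290,170:350],None,fx=4,fy=4,interpolation=cv2.INTER_CUBIC)[:,:,::-1])
E
```

```text
[-5.57638311 -1.183684   10.55965281] [0.64132591 0.12351573 0.05665154]
```

View pics/s2.png

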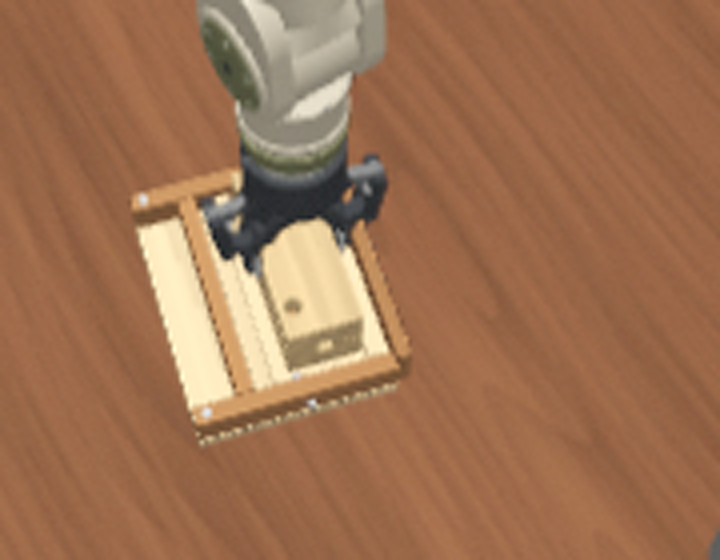

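The board sits flush over the lower half, with the drawer home. I add a little more press.

carry_out(steps=[[[0, 0, 0], [0, 0, 0.02], 255], [[0, 0, 0], [0, 0, 0.04], 255], [[0, 0, 0], [0, 0, 0.06], 255], [[0, 0, 0], [0, 0, 0.08], 255], [[0, 0, 0], [0, 0, 0.08], 255], [[0, 0, 0], [0, 0, 0.08], 255], [[0, 0, 0], [0, 0, 0.08], 255], [[0, 0, 0], [0, 0, 0.08], 255]])

```text
clock: 21.4
tcp_pos: [0.6413, 0.1235, 0.0566]
orientation: [0.0, 0.783, 0.622, 0.0]
wrist_force: [-6.9, -1.3, 16.5]
finger_gap: 0.0582
grip_force: 89.2
```

```bash
python3 - <<'E'
from h import *
s=env.get_state();print(s["wrist_force"],s["tcp_pos"],s["qvel"])
if 11<s["wrist_force"][2]<25: print(env.hand_in())
E
```

```text
[-6.93756153 -1.28227315 16.49158866] [0.64134006 0.12351351 0.05658903] [-0.00124457 -0.00027851  0.00091969 -0.00039566 -0.00056633 -0.00020756]
the job is handed in; nothing more can be done
None
```

I handed the job in at 21.4 s: the drawer is pushed home, and the long upper half is flush over both dowels, still gripped and pressed down with about 16 N at the wrist (no verdict came back).

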